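# Put the torch on charge on the sprung hook

### The arm

A 6-joint arm with a two-finger parallel gripper is mounted at the origin on the work surface. World frame = base frame: x ahead of the robot, y to its left, z up, the work surface at z = 0. Lengths are in mm, angles in rad, forces in N, time in s.
With the tool pointing down it reaches from about 300 to 775 mm from the base axis. Payload 14.6 kg.
Tool frame: the origin (TCP) lies on the front face of the gripper's body, between the roots of the fingers; the fingertips stand 97 mm ahead of it and the grasp point (between the pads) lies 78 mm ahead of it; z points along the fingers, y is the line along which they close (so a half turn about z gives the same grasp; the last joint's range is limited). The gripper opens to 94 mm and grips with 3 to 60 N. Pads are 16 mm wide; open, the fingers measure 119 mm over their backs; the gripper's body (75 mm by 177 mm) begins 78 mm behind the grasp point.
Start: joints at [1.236, 0.3, 1.521, -0, 1.321, -0.067], TCP at [145.534, 530.387, 302.646] pointing down, gripper open.
Joint ranges: [-3.03, 3.03], [-0.79, 2.21], [0.23, 2.52], [-1.04, 4.18], [0, 3.07], [-2.55, 2.55]. Speed limits (rad/s): [2.22, 2.22, 2.57, 3.14, 3.14, 3.14].

### API

Orientations are given as [roll, pitch, yaw] about the fixed x, y, z axes, in that order (R = Rz(yaw) Ry(pitch) Rx(roll)).
In Python, from cell import * gives the robot as it stands.
- The arm moves only by the tool carry_out, never from a script. Its arguments are lists of equal length, an entry for each row: "slide": the shift along the world's x, y, z scaled (see below), a list of three; "dr": the turn, a rotation vector about the world's x, y, z scaled (see below), a list of three; "gripper": the opening in per cent of the stroke, from 0 (shut) to 100 (fully open). A call has 1 to 10 rows; each row is the pose to reach, as a shift and turn from the pose commanded when the call began, turning the shorter way round; what a row does not reach only later rows make up. The controller multiplies each number of a shift by 0.25 m and each number of a turn by 360 degrees. A row lasts 1/12 s, in which the tool goes at most 41.7 mm and 7.16 degrees, less where a joint would pass 70% of its speed; a pose out of reach is approached as far as the arm can. A call with a number of a shift or a turn outside -1 to 1 is refused whole. A call with a gripper value outside its range is refused whole. The fingers move at their own pace and stop on an object; "newtons" is the grip in N (left out, the last holds). Time passes only in rows, so rows that repeat a pose let the fingers close. It gives the time, the measured TCP pose, the force, the opening and the grip force at its end, in the units of the state.
- read_state(): the state, without advancing time (a new reading comes with each control period).
- camera(name): name is "scene" or "top"; returns the picture (420x560x3 uint8, red, green, blue); there is no depth.
- camera_model(name): a dict with "vfov" (degrees; the focal length in pixels is half the picture's height over the tangent of half this angle, whatever the lens; pixels are square), "cx", "cy" (the principal point, pixels), "R" (3x3) and "t" (3): a world point X has camera coordinates R X + t. Camera axes: x right, y down, z forward; pixel columns grow to the right and rows downward; lengths in mm; the calibration is good to about 2 mm. A picture is of the moment at which its call begins. camera_model takes no time and is no camera call.
- sign_off(): hands the job in; it is judged then, once.
The state is a dict: "clock": time; "joints": joint angles; "qd": joint speeds; "effort": joint torques, N m; "eef_pos": TCP position; "eef_rot": TCP orientation; "wrist_force": force on the tool from outside, world axes, zero at the start; "moment": the same for the moment, N m; "finger_gap": finger opening in mm; "finger_force": force on a finger pad.
Only numpy, scipy, OpenCV 4.12 (cv2) and the standard library are available. Lean on these libraries where they do the work, as an engineer would, in place of code of your own. Each camera call takes 0.05 s, during which the arm holds its last target. There are 200 camera calls.

### The job

Put the red torch on charge: hang it by its wire loop on the sprung hook of the charging station, easing its weight over slowly so that the hook does not jump as you let go. Once it hangs free and still, turn the station's red rotary handle clockwise from off fully to on. Leave the bowl, the bell and the shoehorn where they are.

Things in the scene. Friction and masses are not known exactly. Their poses are not given: they have to be found in the camera images.
- torch_mid (a point): Red metal torch standing upright on its lens, 124 mm tall; this point is on its axis 62 mm above its underside. Own z points up to the tail. Head 42 mm across (lowest 20 mm); barrel 34 mm across, from 32 mm below to 24 mm above this point; tail face 28 mm above it. A rigid wire loop stands on the tail in the torch's own y-z plane. Mass 130 to 390 g, different every time, not shown.
- torch_loop (a point): Underside of the arch of the torch's steel wire loop, on the torch's axis, 57.5 mm above torch_mid; it comes to rest on the hook. Loop: wire 5 mm, 28 mm wide outside, 18 mm inside, opening 29 mm high down to the tail face; you look through it along own x. Fingers that close along own y on the barrel pass beside the loop. Axes as the torch's.
- hook_seat (a point): Where a load rests on the hook: top of a 6 mm round bar, 218 mm above the bench unloaded; sinks with the hook. Axes as the station's. The bar's open end points to own -x: its upturned tip is 23 mm that way, rising 12 mm above this point. Towards +x the bar runs 75 mm, rising 4 mm, to its vertical stalk; nothing stands higher. Pass the loop over the tip, torch's own x along the bar, either way.
- hook (a joint): How far the sprung hook has sunk, m: 0 unloaded, 0.068 at the bottom stop. Spring 70 N/m, starting at 0.4 N: it settles at about (load in N - 0.4)/70, 12 to 49 mm for this torch. Lightly damped: if the torch is let go before the hook carries just its weight, or after the hook was pulled lower than that, it jumps and bobs. Faster than 0.09 m/s counts as a jump.
- switch_grip (a point): Middle of the red bar handle of the rotary switch, on its vertical axis, 71 mm above the bench. The bar is 64 mm long along own y, 14 mm wide along own x, 30 mm tall (15 mm above and below this point), on a grey box 84 mm square with a yellow disc 21 mm below this point. Own axes turn with the handle; when off they are parallel to the station's.
- switch (a joint): Angle of the rotary handle, rad: 0 = off stop, 1.2 = on stop, growing clockwise seen from above. An over-centre mechanism holds it at both ends: it takes about 0.13 N m to start, nothing beyond the middle (0.6 rad), then it snaps on by itself.
- station: Charging station fixed to the bench: dark steel base plate 100 x 340 x 8 mm, origin under its centre, long along own y; hook stalk with grey sleeve (26 mm diameter, 125 mm tall) at own y +110 mm, switch box at own (-10, -110) mm.
- bowl: White ceramic key bowl, 120 mm across, 45 mm high, loose, origin under its centre. Leave alone.
- bell: Chrome bike bell, 54 mm across, 38 mm high, loose, origin under its centre. Leave alone.
- shoehorn: Wooden shoehorn lying flat, about 183 mm long along own y (from -65 to +118 mm), 40 mm wide, 9 mm high, loose, origin under the middle of its handle. Leave alone.
- clamp: Steel clamp fixed on the right-hand end of the bench, holding a white plastic phone stand 76 mm wide that rises to 170 mm above the bench, origin at bench height. Fixed.
Things that resemble listed ones, but are neither listed nor needed, are in the scene too. Of the things shaped like the part that bears torch_mid, the red one is meant.

How it is judged (in metres and radians):
On the way, in this order (a step that is already met when the one before it is completed fails the run):
1. the torch hangs by its loop on the sprung hook, let go, and hook and torch have come to rest (horizontal distance between torch_loop and hook_seat below 0.03 m and z of torch_loop in the frame of hook_seat between -0.008 and 0.008 m and value of joint hook between 0.006 and 0.066 m and velocity of joint hook between -0.012 and 0.012 m/s and linear speed of torch below 0.03 m/s and contact force between the fingers and torch below 0.1 N), for 0.4 s.
2. the rotary handle is turned to on (value of joint switch above 1.1 rad), for 0.2 s.
At the end, for the whole second after the job is handed in: The torch hangs by its loop on the hook (top of loop within 30 mm of the seat horizontally and 8 mm in height), upright within 0.3 rad, slower than 0.04 m/s, the hook sunk by 6 to 66 mm, and the handle is beyond 1.1 rad (on) (horizontal distance between torch_loop and hook_seat below 0.03 m and z of torch_loop in the frame of hook_seat between -0.008 and 0.008 m and value of joint hook between 0.006 and 0.066 m and linear speed of torch below 0.04 m/s and angle between torch_mid's own z axis and vertical below 0.3 rad and value of joint switch above 1.1 rad); the robot touches nothing.
It fails at once if the sprung hook jumps (moves faster than 0.09 m/s) (velocity of joint hook above 0.09 m/s or velocity of joint hook below -0.09 m/s).
It fails at once if the bowl, bell or shoehorn is moved by more than 20 mm (distance of any of bowl, bell, shoehorn from where it was at the start of the episode above 0.02 m).
It also fails if it takes over 67 s, if anything falls off the work surface, if the arm or the gripper's body presses on something with over 40 N, if the wrist force passes 120 N, or if a joint passes its speed limit or range.

## Working session

There is one attempt and no reset: what is moved stays moved. The work goes in short steps, Python scripts to look and compute and a tool call to move; the robot and the scene stay as the last step left them, time stands still between calls to the robot, and variables do not carry over. Pictures are saved under pics/ and viewed, at most 10 in all, crops included, and the job is handed in when it is done.

Besides the shell and the picture viewer there is one more tool, called after "Call:" in YAML: its name, and indented under it one key for each argument. carry_out: Moves the arm, as the interface text tells. Its arguments: {"type":"object","properties":{"slide":{"type":"array","items":{"type":"array","items":{"type":"number","minimum":-1,"maximum":1}}},"dr":{"type":"array","items":{"type":"array","items":{"type":"number","minimum":-1,"maximum":1}}},"gripper":{"type":"array","items":{"type":"number"}},"newtons":{"type":"number"}},"required":["slide","dr","gripper"]}

```bash
mkdir -p pics; python3 - <<'E'
from cell import *
import cv2
for n in("scene","top"):
    cv2.imwrite(f"pics/{n}0.png",camera(n)[:,:,::-1]); m=camera_model(n); print(n,m)
print(read_state())
E
```

```text
scene {'vfov': 48.800157537954405, 'cx': 281.5134445133488, 'cy': 201.47354453114016, 'R': array([[ 0.17436493,  0.984592  ,  0.01324632],
       [ 0.83939191, -0.14159101, -0.52476014],
       [-0.51479908,  0.10261862, -0.85114707]]), 't': array([ -29.99629105, -403.67783835, 1568.07245704])}
top {'vfov': 57.63674950323202, 'cx': 276.9567683069954, 'cy': 209.38805339121885, 'R': array([[-4.11229473e-04, -9.99981047e-01, -6.14300604e-03],
       [-9.87424181e-01,  1.37721518e-03, -1.58087286e-01],
       [ 1.58092750e-01,  6.00074256e-03, -9.87406033e-01]]), 't': array([ -81.08829915,  540.74570329, 1089.76133011])}
{'clock': 0.1, 'joints': array([ 1.23643221e+00,  3.00405987e-01,  1.52149259e+00, -4.01179155e-06,
        1.32069102e+00, -6.66101842e-02]), 'qd': array([-0.00053354,  0.00106974, -0.00104893, -0.00094719,  0.00103919,
        0.00086853]), 'effort': array([ 1.27501189e-03, -5.32636642e+01, -3.53288519e+01,  7.09975557e-02,
        2.35109363e-02, -8.42828194e-05]), 'eef_pos': array([145.47883365, 530.28059451, 302.15943016]), 'eef_rot': array([-3.14059766e+00, -6.24801321e-05,  2.87383969e+00]), 'wrist_force': array([0.41049931, 0.30650313, 0.53863464]), 'moment': array([ 0.04426111, -0.02669604, -0.02531701]), 'finger_force': 0.0, 'finger_gap': 94.18164675064276}
```

View pics/scene0.png

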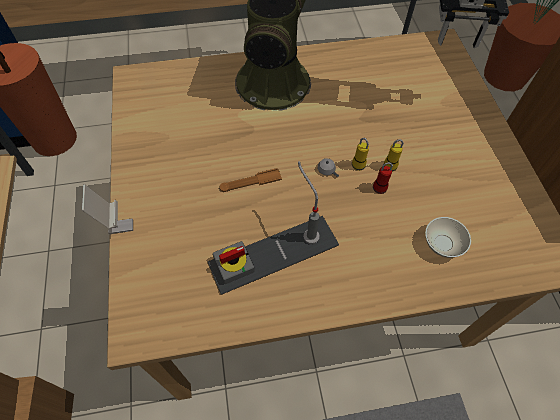

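View pics/top0.png

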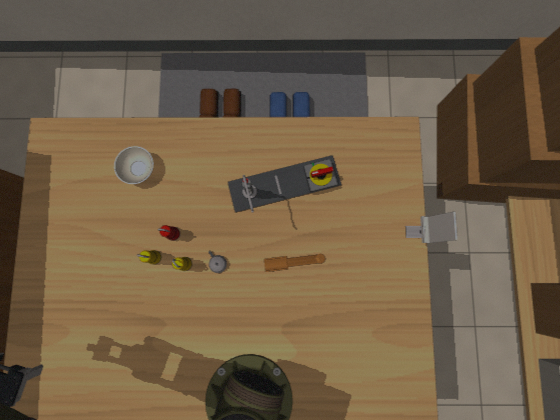

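The scene view has the red torch at (383,180), two yellow look-alikes, the hook stalk at (314,225), the switch at (233,258) and the bell at (327,167). In the top view the torch is at (170,232) and the station runs from (235,195) to (335,172). I'll enlarge these areas next.

```bash
python3 - <<'E'
import cv2,numpy as np
s=cv2.imread("pics/scene0.png");t=cv2.imread("pics/top0.png")
def c(i,x,y,w,h,f):
    o=cv2.resize(i[y:y+h,x:x+w],None,fx=f,fy=f,interpolation=cv2.INTER_CUBIC)
    for k in range(0,w,10): cv2.line(o,(k*f,0),(k*f,10 if (x+k)%50 else 25),(255,255,255),1)
    for k in range(0,h,10): cv2.line(o,(0,k*f),(10 if (y+k)%50 else 25,k*f),(255,255,255),1)
    return o
A=c(s,200,150,150,150,4)
B=c(s,360,130,50,75,4);C=c(t,140,210,50,75,4)
cv2.imwrite("pics/c1.png",np.hstack([A,np.vstack([B,C])]))
cv2.imwrite("pics/c2.png",c(t,220,140,130,100,6))
E
```

```text
(no output)
```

View pics/c1.png

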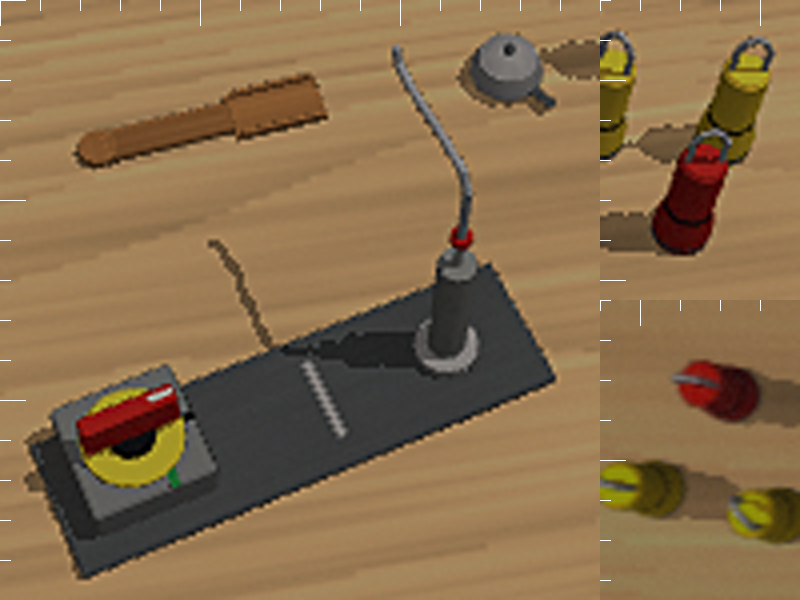

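View pics/c2.png

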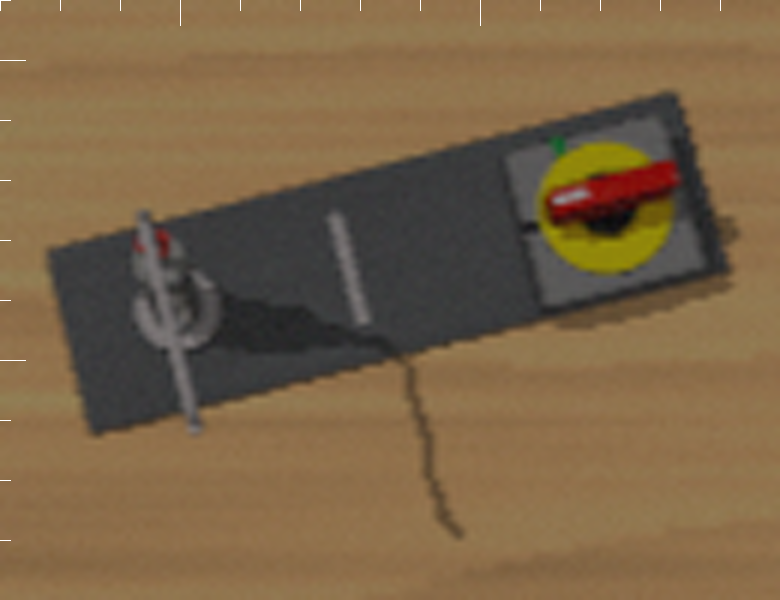

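Crop readings in full-image pixels:
- **Scene view:** hook tip (299.2,162), stalk bend (317,197.5). Torch loop apex (388,163), tail centre (386.5,168).
- **Top view:** plate corners (228,181.7), (235.8,212.2), (332.5,155.5), (341.3,185). Hook tip (252.5,211.7), torch tail (164.2,230).

Handle is off, with the hook's open end towards the robot.

```bash
cat > h.py <<'E'
from cell import *
import numpy as np
from scipy.optimize import least_squares
M={n:camera_model(n) for n in("scene","top")}
def proj(n,X):
    m=M[n];f=210/np.tan(np.radians(m["vfov"]/2));c=m["R"]@np.array(X)+m["t"]
    return np.array([m["cx"],m["cy"]])+f*c[:2]/c[2]
def onz(n,p,z):
    m=M[n];f=210/np.tan(np.radians(m["vfov"]/2))
    d=m["R"].T@np.array([(p[0]-m["cx"])/f,(p[1]-m["cy"])/f,1]);o=-m["R"].T@m["t"]
    return o+d*(z-o[2])/d[2]
def loc(q,o):
    c,s=np.cos(q[2]),np.sin(q[2]);return [q[0]+c*o[0]-s*o[1],q[1]+s*o[0]+c*o[1],o[2]]
E
python3 - <<'E'
from h import *
np.set_printoptions(suppress=True,precision=2)
T=[("top",(228,181.7),(50,170,8)),("top",(235.8,212.2),(-50,170,8)),("top",(332.5,155.5),(50,-170,8)),("top",(341.3,185),(-50,-170,8)),
("scene",(323,216),(-50,170,8)),("scene",(338.8,245),(50,170,8)),("scene",(220.5,294.5),(50,-170,8))]
H=[("top",(252.5,211.7),-23,230),("scene",(299.2,162),-23,230),("top",(243.8,175.8),75,219),("scene",(317,197.5),75,219)]
def r(q): return np.concatenate([proj(n,loc(q,o))-p for n,p,o in T]+[proj(n,loc(q,(q[3]+x,110,z)))-p for n,p,x,z in H])
s=least_squares(r,[650,-50,.1,-50]);q=s.x;print("station",q);print(s.fun.reshape(-1,2))
print("seat",loc(q,(q[3],110,218)),"switch",loc(q,(-10,-110,71)))
print("handle ends top",onz("top",(311.5,174.3),86),onz("top",(333,170),86))
U=[("top",(164.2,230),(0,0,90)),("scene",(386.5,168),(0,0,90)),("scene",(388,163),(0,0,124)),("scene",(380.5,190),(0,0,2)),
("scene",(382.5,168.8),(0,-11.5,90)),("scene",(392,170),(0,11.5,90)),("top",(170,230.7),(0,-11.5,90))]
def r(q): return np.concatenate([proj(n,loc(q,o))-p for n,p,o in U])
s=least_squares(r,[500,150,0]);print("torch",s.x);print(s.fun.reshape(-1,2))
for y in (-11.5,0,11.5):print(y,[proj(n,loc(s.x,(0,y,z))) for n in M for z in(90,115,122)])
for p in((148,256),(182,263)): print("yellow",onz("top",p,90))
print("bell",onz("top",(218,263),30),"bowl",onz("top",(134,166),30))
E
```

```text
station [ 629.54 -103.49    0.25  -75.08]
[[-1.06 -0.86]
 [-1.44 -0.46]
 [ 0.22 -1.01]
 [ 0.16 -0.26]
 [-1.16 -0.97]
 [-0.06 -0.42]
 [-1.13 -0.52]
 [-0.49 -0.94]
 [-0.68 -0.4 ]
 [-0.64 -1.32]
 [-0.52 -1.84]]
seat [np.float64(529.6326024363057), np.float64(-15.425599710915392), 218] switch [np.float64(646.995188303171), np.float64(-212.55926887649946), 71]
handle ends top [ 636.42 -181.83   86.  ] [ 649.11 -244.28   86.  ]
torch [474.63 237.13  -0.22]
[[-0.25  0.  ]
 [-0.33  2.13]
 [ 0.77 -0.24]
 [-0.56 -2.25]
 [-0.53  1.13]
 [-1.64  0.33]
 [-2.12  0.2 ]]
-11.5 [array([381.97, 169.93]), array([383.8 , 164.54]), array([384.33, 163.  ]), array([167.88, 230.9 ]), array([165.26, 229.97]), array([164.51, 229.7 ])]
0 [array([386.17, 170.13]), array([388.07, 164.74]), array([388.62, 163.2 ]), array([163.95, 230.  ]), array([161.25, 229.05]), array([160.47, 228.78])]
11.5 [array([390.36, 170.33]), array([392.34, 164.94]), array([392.9, 163.4]), array([160.03, 229.1 ]), array([157.23, 228.13]), array([156.43, 227.85])]
yellow [401.77 278.37  90.  ]
yellow [382.35 182.51  90.  ]
bell [383.46  91.77  30.  ] bowl [677.95 356.45  30.  ]
```

```bash
python3 - <<'E'
import cv2,numpy as np
s=cv2.imread("pics/scene0.png");t=cv2.imread("pics/top0.png")
a=cv2.resize(s[155:185,370:400],None,fx=13,fy=13,interpolation=cv2.INTER_NEAREST)
b=cv2.resize(t[215:245,150:180],None,fx=13,fy=13,interpolation=cv2.INTER_NEAREST)
cv2.imwrite("pics/c3.png",np.hstack([a,b]))
E
```

```text
(no output)
```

View pics/c3.png

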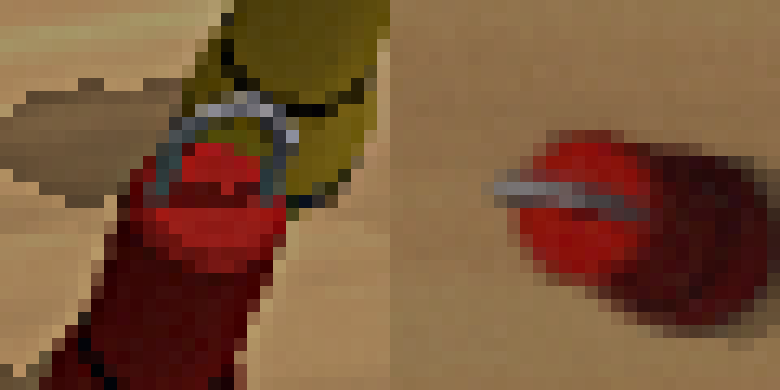

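The loop legs sit at scene (382.2,170) and (390.8,170.4), and the loop line in the top view runs from (158,229.5) to (169.6,231.3). So the torch is at about (474,237) with yaw about -0.18. I'll move above it.

Call:
carry_out:
  slide:
    - [1,-0.9,0]
    - [1,-0.9,0]
    - [1,-0.9,0]
    - [1,-0.9,0]
    - [1,-0.9,0]
    - [1,-0.9,0]
    - [1,-0.9,0]
    - [1,-0.9,0]
    - [1,-0.9,0]
  dr:
    - [0,0,0.014]
    - [0,0,0.014]
    - [0,0,0.014]
    - [0,0,0.014]
    - [0,0,0.014]
    - [0,0,0.014]
    - [0,0,0.014]
    - [0,0,0.014]
    - [0,0,0.014]
  gripper: [100,100,100,100,100,100,100,100,100]

```text
clock: 0.85
eef_pos: [399.1, 301.5, 302.4]
eef_rot: [-3.141, 0.001, 2.957]
wrist_force: [-0.1, 0.5, 0.1]
finger_gap: 93.9
finger_force: 0.0
```

Call:
carry_out:
  slide:
    - [0.314,-0.27,-0.1]
    - [0.314,-0.27,-0.1]
    - [0.314,-0.27,-0.1]
    - [0.314,-0.27,-0.1]
    - [0.314,-0.27,-0.1]
  dr:
    - [0,0,0]
    - [0,0,0]
    - [0,0,0]
    - [0,0,0]
    - [0,0,0]
  gripper: [100,100,100,100,100]

```text
clock: 1.27
eef_pos: [474.3, 237.3, 276.9]
eef_rot: [-3.141, -0.001, 2.96]
wrist_force: [0.2, 0.6, 0.2]
finger_gap: 94.1
finger_force: 0.0
```

Call:
carry_out:
  slide:
    - [0,0,-0.14]
    - [0,0,-0.28]
    - [0,0,-0.4]
    - [0,0,-0.5]
    - [0,0,-0.524]
    - [0,0,-0.524]
  dr:
    - [0,0,0]
    - [0,0,0]
    - [0,0,0]
    - [0,0,0]
    - [0,0,0]
    - [0,0,0]
  gripper: [100,100,100,100,100,60]
  newtons: 20

```text
clock: 1.77
eef_pos: [473.1, 238.5, 145.8]
eef_rot: [-3.14, -0.002, 2.963]
wrist_force: [0.5, 0.6, 0.4]
finger_gap: 89.9
finger_force: 0.0
```

Call:
carry_out:
  slide:
    - [0,0,0]
    - [0,0,0]
    - [0,0,0]
    - [0,0,0]
    - [0,0,0]
    - [0,0,0]
    - [0,0,0]
    - [0,0,0]
  dr:
    - [0,0,0]
    - [0,0,0]
    - [0,0,0]
    - [0,0,0]
    - [0,0,0]
    - [0,0,0]
    - [0,0,0]
    - [0,0,0]
  gripper: [50,45,40,35,25,20,20,20]

```text
clock: 2.43
eef_pos: [474.1, 237.9, 146.7]
eef_rot: [3.142, 0.0, 2.962]
wrist_force: [-0.2, -0.8, 0.6]
finger_gap: 37.6
finger_force: 0.0
```

Call:
carry_out:
  slide:
    - [0,0,0]
    - [0,0,0]
    - [0,0,0]
    - [0,0,0]
    - [0,0,0]
    - [0,0,0]
  dr:
    - [0,0,0]
    - [0,0,0]
    - [0,0,0]
    - [0,0,0]
    - [0,0,0]
    - [0,0,0]
  gripper: [20,20,20,20,20,20]

```text
clock: 2.93
eef_pos: [474.0, 237.9, 146.6]
eef_rot: [-3.142, -0.0, 2.962]
wrist_force: [0.3, -0.6, -0.0]
finger_gap: 33.4
finger_force: 19.9
```

```bash
cat > w.py <<'E'
from cell import *
import numpy as np
# camera calls advance 0.05 s each with the arm held: average the force noise over 8 readings
F=[]
for i in range(8):
    im=camera("scene"); F.append(read_state()["wrist_force"])
s=read_state();print(np.mean(F,0).round(2),np.std(F,0).round(2),s["eef_pos"].round(1),s["eef_rot"].round(3),s["finger_gap"],s["finger_force"],s["clock"])
E
python3 w.py
```

```text
[-0.38 -1.22  0.17] [0.43 0.46 0.49] [474.  237.9 146.6] [-3.142 -0.     2.962] 33.325702040157516 19.948995443992317 3.3333
```

Call:
carry_out:
  slide:
    - [0,0,0.05]
    - [0,0,0.12]
    - [0,0,0.22]
    - [0,0,0.32]
    - [0,-0.1,0.42]
    - [0,-0.22,0.47]
    - [0,-0.34,0.47]
    - [0,-0.46,0.47]
    - [0,-0.56,0.47]
    - [0,-0.6,0.47]
  dr:
    - [0,0,0]
    - [0,0,0]
    - [0,0,0]
    - [0,0,0]
    - [0,0,0.01]
    - [0,0,0.02]
    - [0,0,0.03]
    - [0,0,0.04]
    - [0,0,0.05]
    - [0,0,0.068]
  gripper: [20,20,20,20,20,20,20,20,20,20]

```text
clock: 4.17
eef_pos: [473.7, 85.5, 263.9]
eef_rot: [-3.141, -0.001, -2.894]
wrist_force: [0.6, 0.2, -3.4]
finger_gap: 33.6
finger_force: 20.0
```

Call:
carry_out:
  slide:
    - [0,-0.1,0]
    - [0,-0.2,0]
    - [0,-0.3,0]
    - [0,-0.38,0]
    - [-0.01,-0.44,0]
    - [-0.01,-0.472,0]
    - [-0.01,-0.472,0]
    - [-0.01,-0.472,0]
    - [-0.01,-0.472,0]
  dr:
    - [0,0,0]
    - [0,0,0]
    - [0,0,0]
    - [0,0,0]
    - [0,0,0]
    - [0,0,0]
    - [0,0,0]
    - [0,0,0]
    - [0,0,0]
  gripper: [20,20,20,20,20,20,20,20,20]

```text
clock: 4.92
eef_pos: [471.6, -29.4, 264.1]
eef_rot: [3.141, -0.0, -2.894]
wrist_force: [-0.0, -0.0, -3.6]
finger_gap: 33.5
finger_force: 20.0
```

```bash
sed -i 's/range(8)/range(16)/' w.py; python3 w.py; python3 - <<'E'
from cell import *
import cv2,numpy as np
s=camera("scene")[:,:,::-1];t=camera("top")[:,:,::-1]
cv2.imwrite("pics/s1.png",s);cv2.imwrite("pics/t1.png",t)
def c(i,x,y,w,h,f):
    o=cv2.resize(i[y:y+h,x:x+w],None,fx=f,fy=f,interpolation=cv2.INTER_CUBIC)
    for k in range(0,w,10): cv2.line(o,(k*f,0),(k*f,10 if (x+k)%50 else 25),(255,255,255),1)
    for k in range(0,h,10): cv2.line(o,(0,k*f),(10 if (y+k)%50 else 25,k*f),(255,255,255),1)
    return o
cv2.imwrite("pics/c4.png",np.hstack([c(s,260,110,80,100,5),c(t,215,150,80,100,5)]))
E
```

```text
[ 0.14  0.01 -3.62] [0.36 0.48 0.59] [471.5 -30.1 264.1] [ 3.142 -0.    -2.894] 33.57522181034491 19.9776547687361 5.7167
```

View pics/c4.png

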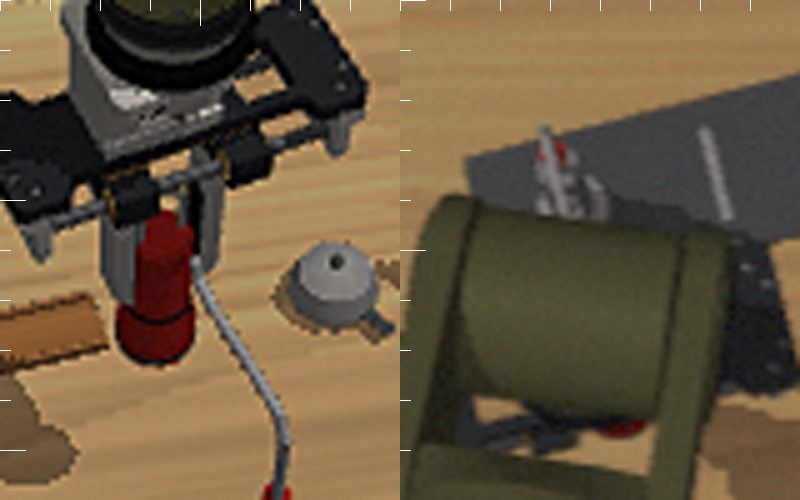

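The crop shows the torch held in front of the hook: barrel centre about (292.8,164), hook tip (299,162.4). I'll check the lateral alignment against the model.

```bash
python3 - <<'E'
from h import *
import cv2
np.set_printoptions(suppress=True,precision=2)
im=cv2.imread("pics/s1.png").astype(int)
red=(im[:,:,2]>90)&(im[:,:,1]<50)|((im[:,:,2]>35)&(im[:,:,1]<20)&(im[:,:,0]<20)&(im[:,:,2]>2*im[:,:,1]+15))
dz=264.1-146.6
for z in (30,50,60,70,80,90): print(z,proj("scene",[471.5,-30.1,z+dz]))
for v in range(154,184,2):
    u=np.where(red[v,275:310])[0]+275
    print(v,u.min() if len(u) else None,u.max() if len(u) else None,(u.min()+u.max())/2 if len(u) else None)
print("tip",proj("scene",loc((629.54,-103.49,.25),(-75.08-23,110,230))))
E
```

```text
30 [291.   170.12]
50 [291.25 165.55]
60 [291.37 163.22]
70 [291.49 160.85]
80 [291.62 158.44]
90 [291.75 156.  ]
154 289 297 293.0
156 289 298 293.5
158 289 298 293.5
160 287 298 292.5
162 287 297 292.0
164 287 297 292.0
166 287 297 292.0
168 287 297 292.0
170 287 297 292.0
172 284 298 291.0
174 283 298 290.5
176 284 298 291.0
178 284 297 290.5
180 286 296 291.0
182 294 294 294.0
tip [298.49 161.58]
```

Call:
carry_out:
  slide:
    - [0.04,0.01,0]
    - [0.08,0.02,0]
    - [0.12,0.03,0]
    - [0.16,0.041,0]
    - [0.2,0.051,0]
    - [0.232,0.059,0]
    - [0.232,0.059,0]
    - [0.232,0.059,0]
  dr:
    - [0,0,0]
    - [0,0,0]
    - [0,0,0]
    - [0,0,0]
    - [0,0,0]
    - [0,0,0]
    - [0,0,0]
    - [0,0,0]
  gripper: [20,20,20,20,20,20,20,20]

```text
clock: 6.48
eef_pos: [529.4, -15.3, 263.9]
eef_rot: [3.141, -0.001, -2.894]
wrist_force: [0.1, -0.1, -3.8]
finger_gap: 33.4
finger_force: 20.0
```

```bash
sed -i 's/range(16)/range(8)/' w.py; python3 w.py; python3 - <<'E'
from cell import *
import cv2,numpy as np
s=camera("scene")[:,:,::-1]
cv2.imwrite("pics/c5.png",cv2.resize(s[100:220,250:360],None,fx=5,fy=5,interpolation=cv2.INTER_CUBIC))
E
```

```text
[-0.3  -0.09 -3.4 ] [0.56 0.42 0.17] [529.4 -15.4 264.3] [-3.142  0.    -2.894] 33.46015005576892 19.977594871306792 6.8833
```

View pics/c5.png

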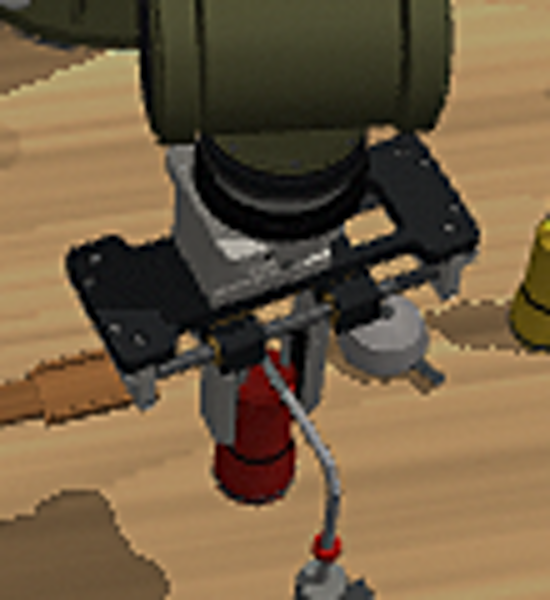

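The bar enters the loop beside the torch tail with no side force, so the hook is threaded. Now I'll lower slowly.

Call:
carry_out:
  slide:
    - [0,0,-0.01]
    - [0,0,-0.02]
    - [0,0,-0.03]
    - [0,0,-0.04]
    - [0,0,-0.05]
    - [0,0,-0.06]
    - [0,0,-0.07]
    - [0,0,-0.08]
    - [0,0,-0.09]
    - [0,0,-0.1]
  dr:
    - [0,0,0]
    - [0,0,0]
    - [0,0,0]
    - [0,0,0]
    - [0,0,0]
    - [0,0,0]
    - [0,0,0]
    - [0,0,0]
    - [0,0,0]
    - [0,0,0]
  gripper: [20,20,20,20,20,20,20,20,20,20]

```text
clock: 7.77
eef_pos: [529.6, -15.4, 239.0]
eef_rot: [-3.142, 0.0, -2.894]
wrist_force: [-0.2, 0.5, -3.1]
finger_gap: 33.7
finger_force: 20.0
```

Call:
carry_out:
  slide:
    - [0,0,-0.008]
    - [0,0,-0.016]
    - [0,0,-0.024]
    - [0,0,-0.032]
    - [0,0,-0.04]
    - [0,0,-0.048]
    - [0,0,-0.056]
    - [0,0,-0.064]
    - [0,0,-0.072]
    - [0,0,-0.08]
  dr:
    - [0,0,0]
    - [0,0,0]
    - [0,0,0]
    - [0,0,0]
    - [0,0,0]
    - [0,0,0]
    - [0,0,0]
    - [0,0,0]
    - [0,0,0]
    - [0,0,0]
  gripper: [20,20,20,20,20,20,20,20,20,20]

```text
clock: 8.6
eef_pos: [529.6, -15.4, 219.0]
eef_rot: [-3.142, 0.0, -2.894]
wrist_force: [-0.5, 0.1, -1.3]
finger_gap: 33.6
finger_force: 20.0
```

```bash
python3 w.py
```

```text
[ 0.25  0.22 -1.37] [0.54 0.3  0.42] [529.6 -15.3 219.3] [-3.142  0.    -2.894] 33.37372853231641 19.981522730668075 9.0
```

Call:
carry_out:
  slide:
    - [0,0,-0.008]
    - [0,0,-0.016]
    - [0,0,-0.024]
    - [0,0,-0.032]
    - [0,0,-0.04]
    - [0,0,-0.048]
    - [0,0,-0.056]
    - [0,0,-0.064]
    - [0,0,-0.072]
    - [0,0,-0.08]
  dr:
    - [0,0,0]
    - [0,0,0]
    - [0,0,0]
    - [0,0,0]
    - [0,0,0]
    - [0,0,0]
    - [0,0,0]
    - [0,0,0]
    - [0,0,0]
    - [0,0,0]
  gripper: [20,20,20,20,20,20,20,20,20,20]

```text
clock: 9.83
eef_pos: [529.6, -15.4, 199.0]
eef_rot: [-3.142, 0.0, -2.894]
wrist_force: [-0.2, -0.2, 0.8]
finger_gap: 33.5
finger_force: 20.0
```

```bash
sed -i 's/range(8)/range(40)/' w.py; python3 w.py
```

```text
[-0.31  0.14  0.22] [0.57 0.53 0.41] [529.5 -15.4 199.2] [-3.142  0.    -2.894] 33.536689868570335 19.983554186183028 11.8333
```

Call:
carry_out:
  slide:
    - [0,0,0.002]
    - [0,0,0.004]
    - [0,0,0.004]
    - [0,0,0.004]
  dr:
    - [0,0,0]
    - [0,0,0]
    - [0,0,0]
    - [0,0,0]
  gripper: [20,20,20,20]
  newtons: 3

```text
clock: 12.17
eef_pos: [529.5, -15.3, 200.2]
eef_rot: [3.142, 0.0, -2.894]
wrist_force: [0.1, 2.3, 0.6]
finger_gap: 34.4
finger_force: 3.0
```

Call:
carry_out:
  slide:
    - [0,0,0]
    - [0,0,0]
    - [0,0,0]
    - [0,0,0]
    - [0,0,0]
    - [0,0,0]
    - [0,0,0]
    - [0,0,0]
    - [0,0,0]
    - [0,0,0]
  dr:
    - [0,0,0]
    - [0,0,0]
    - [0,0,0]
    - [0,0,0]
    - [0,0,0]
    - [0,0,0]
    - [0,0,0]
    - [0,0,0]
    - [0,0,0]
    - [0,0,0]
  gripper: [36,37,38,39,40,42,45,50,60,70]

```text
clock: 13.0
eef_pos: [529.5, -15.4, 200.1]
eef_rot: [-3.142, -0.0, -2.894]
wrist_force: [-0.5, 0.2, -0.2]
finger_gap: 57.1
finger_force: 0.0
```

Call:
carry_out:
  slide:
    - [0,0,0]
    - [0,0,0]
    - [0,0,0]
    - [0,0,0]
    - [0,0,0]
    - [0,0,0]
    - [0,0,0]
    - [0,0,0]
    - [0,0,0]
    - [0,0,0]
  dr:
    - [0,0,0]
    - [0,0,0]
    - [0,0,0]
    - [0,0,0]
    - [0,0,0]
    - [0,0,0]
    - [0,0,0]
    - [0,0,0]
    - [0,0,0]
    - [0,0,0]
  gripper: [90,100,100,100,100,100,100,100,100,100]

```text
clock: 13.83
eef_pos: [529.5, -15.3, 200.1]
eef_rot: [-3.142, 0.0, -2.894]
wrist_force: [0.8, 0.5, 0.0]
finger_gap: 94.0
finger_force: 0.0
```

```bash
sed -i 's/range(40)/range(12)/' w.py; python3 w.py; python3 - <<'E'
from cell import *
import cv2,numpy as np
s=camera("scene")[:,:,::-1]
cv2.imwrite("pics/c6.png",cv2.resize(s[100:220,250:360],None,fx=5,fy=5,interpolation=cv2.INTER_CUBIC))
E
```

```text
[-0.07  0.01  0.17] [0.39 0.54 0.46] [529.5 -15.4 200.2] [ 3.142 -0.    -2.894] 93.98906980009343 0.0 14.4333
```

View pics/c6.png

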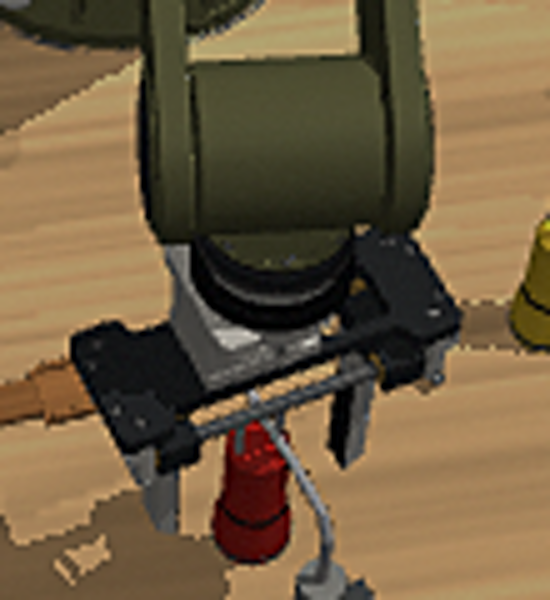

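The torch hangs by its loop with the fingers clear. Now I'll rise straight up.

Call:
carry_out:
  slide:
    - [0,0,0.03]
    - [0,0,0.08]
    - [0,0,0.14]
    - [0,0,0.2]
    - [0,0,0.28]
    - [0,0,0.36]
    - [0,0,0.44]
    - [0,0,0.48]
    - [0,0,0.48]
  dr:
    - [0,0,0]
    - [0,0,0]
    - [0,0,0]
    - [0,0,0]
    - [0,0,0]
    - [0,0,0]
    - [0,0,0]
    - [0,0,0]
    - [0,0,0]
  gripper: [100,100,100,100,100,100,100,100,100]

```text
clock: 15.23
eef_pos: [529.9, -15.4, 322.6]
eef_rot: [-3.14, 0.004, -2.894]
wrist_force: [-0.0, 0.0, -0.2]
finger_gap: 94.1
finger_force: 0.0
```

Call:
carry_out:
  slide:
    - [0.05,-0.08,0]
    - [0.1,-0.16,0]
    - [0.15,-0.26,0]
    - [0.2,-0.36,0]
    - [0.26,-0.46,0]
    - [0.32,-0.56,0]
    - [0.38,-0.66,0]
    - [0.42,-0.74,0]
    - [0.46,-0.788,0]
    - [0.46,-0.788,0]
  dr:
    - [0,0,0]
    - [0,0,-0.02]
    - [0,0,-0.04]
    - [0,0,-0.06]
    - [0,0,-0.08]
    - [0,0,-0.1]
    - [0,0,-0.12]
    - [0,0,-0.14]
    - [0,0,-0.16]
    - [0,0,-0.17]
  gripper: [100,100,100,100,100,100,100,100,100,100]

```text
clock: 16.07
eef_pos: [645.1, -214.8, 317.5]
eef_rot: [-3.14, -0.002, 2.312]
wrist_force: [0.6, 0.8, 1.1]
finger_gap: 93.9
finger_force: 0.0
```

```bash
python3 - <<'E'
from cell import *
import cv2,numpy as np,time
s=camera("scene")[:,:,::-1].copy()
for i in range(6): camera("scene")
s2=camera("scene")[:,:,::-1].copy()
d=cv2.absdiff(s,s2).max(2);print("moved px torch area",(d[140:240,280:345]>40).sum())
print(read_state()["eef_pos"],read_state()["eef_rot"])
o=lambda i:cv2.resize(i[100:310,190:350],None,fx=2.5,fy=2.5,interpolation=cv2.INTER_CUBIC)
cv2.imwrite("pics/c7.png",np.hstack([o(s),o(s2)]))
E
```

```text
moved px torch area 0
[ 644.44544066 -211.96864544  320.26420023] [3.14152410e+00 1.26334042e-04 2.32263203e+00]
```

View pics/c7.png

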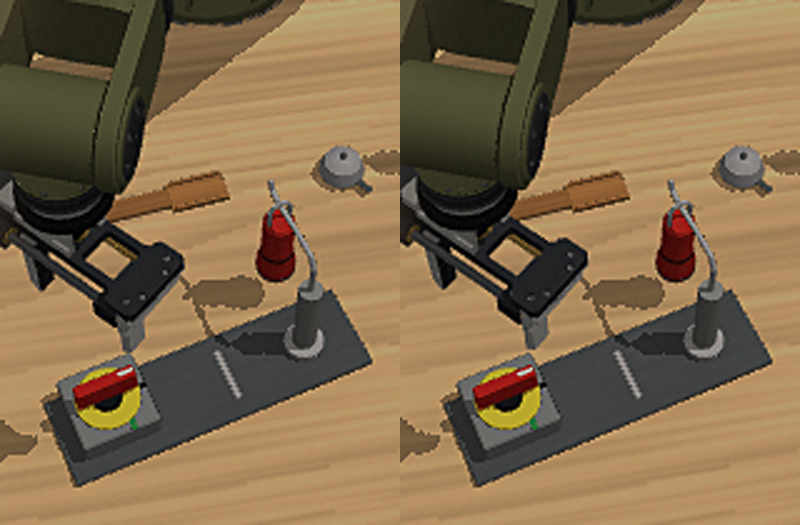

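The torch hangs free and still, and the gripper is above the switch. Next I'll turn the gripper to match the handle, descend and grip.

Call:
carry_out:
  slide:
    - [0,0,0]
    - [0,0,-0.1]
    - [0,0,-0.2]
    - [0,0,-0.3]
    - [0,0,-0.4]
    - [0,0,-0.5]
    - [0,0,-0.58]
    - [0,-0.004,-0.64]
    - [0,-0.004,-0.665]
    - [0,-0.004,-0.665]
  dr:
    - [0,0,-0.02]
    - [0,0,-0.04]
    - [0,0,-0.06]
    - [0,0,-0.08]
    - [0,0,-0.08]
    - [0,0,-0.08]
    - [0,0,-0.08]
    - [0,0,-0.08]
    - [0,0,-0.08]
    - [0,0,-0.08]
  gripper: [100,100,100,100,100,100,100,100,100,80]
  newtons: 20

```text
clock: 17.3
eef_pos: [644.1, -213.0, 152.6]
eef_rot: [-3.14, -0.001, 1.819]
wrist_force: [0.2, -0.1, -0.9]
finger_gap: 90.1
finger_force: 0.0
```

Call:
carry_out:
  slide:
    - [0,0,0]
    - [0,0,0]
    - [0,0,0]
    - [0,0,0]
    - [0,0,0]
    - [0,0,0]
    - [0,0,0]
    - [0,0,0]
    - [0,0,0]
    - [0,0,0]
  dr:
    - [0,0,0]
    - [0,0,0]
    - [0,0,0]
    - [0,0,0]
    - [0,0,0]
    - [0,0,0]
    - [0,0,0]
    - [0,0,0]
    - [0,0,0]
    - [0,0,0]
  gripper: [50,40,30,20,18,16,14,12,10,10]

```text
clock: 18.13
eef_pos: [644.5, -213.4, 153.9]
eef_rot: [3.142, 0.0, 1.818]
wrist_force: [0.4, 0.4, 0.9]
finger_gap: 24.3
finger_force: 0.0
```

Call:
carry_out:
  slide:
    - [0,0,0]
    - [0,0,0]
    - [0,0,0]
    - [0,0,0]
    - [0,0,0]
    - [0,0,0]
  dr:
    - [0,0,0]
    - [0,0,0]
    - [0,0,0]
    - [0,0,0]
    - [0,0,0]
    - [0,0,0]
  gripper: [10,10,10,10,10,10]

```text
clock: 18.63
eef_pos: [646.8, -212.5, 154.0]
eef_rot: [3.134, 0.002, 1.819]
wrist_force: [24.1, 2.2, -12.1]
finger_gap: 13.9
finger_force: 20.0
```

The handle is gripped, but it pulls the tool 2 to 3 mm in +x. I'll recentre, then turn it clockwise.

Call:
carry_out:
  slide:
    - [0.01,0.003,0]
    - [0.012,0.003,0]
    - [0.012,0.003,0]
    - [0.012,0.003,0]
    - [0.012,0.003,0]
  dr:
    - [0,0,0]
    - [0,0,-0.01]
    - [0,0,-0.02]
    - [0,0,-0.03]
    - [0,0,-0.03]
  gripper: [10,10,10,10,10]

```text
clock: 19.05
eef_pos: [647.5, -212.6, 153.9]
eef_rot: [-3.142, -0.0, 1.627]
wrist_force: [-0.0, 1.3, 0.3]
finger_gap: 13.6
finger_force: 20.0
```

Call:
carry_out:
  slide:
    - [0,0,0]
    - [0,0,0]
    - [0,0,0]
    - [0,0,0]
    - [0,0,0]
    - [0,0,0]
    - [0,0,0]
  dr:
    - [0,0,-0.01]
    - [0,0,-0.02]
    - [0,0,-0.03]
    - [0,0,-0.04]
    - [0,0,-0.05]
    - [0,0,-0.06]
    - [0,0,-0.06]
  gripper: [10,10,10,10,10,10,10]

```text
clock: 19.63
eef_pos: [647.2, -212.5, 153.9]
eef_rot: [-3.14, 0.0, 1.252]
wrist_force: [-5.3, 2.5, 2.2]
finger_gap: 13.9
finger_force: 20.0
```

Turned about 0.57 rad with small forces. Another 0.09 turn (0.57 rad) should take it to about 1.15.

Call:
carry_out:
  slide:
    - [0,0,0]
    - [0,0,0]
    - [0,0,0]
    - [0,0,0]
    - [0,0,0]
    - [0,0,0]
    - [0,0,0]
    - [0,0,0]
  dr:
    - [0,0,-0.012]
    - [0,0,-0.025]
    - [0,0,-0.04]
    - [0,0,-0.055]
    - [0,0,-0.07]
    - [0,0,-0.085]
    - [0,0,-0.095]
    - [0,0,-0.095]
  gripper: [10,10,10,10,10,10,10,10]

```text
clock: 20.3
eef_pos: [646.9, -212.2, 153.9]
eef_rot: [-3.139, 0.001, 0.655]
wrist_force: [-9.2, 4.4, 5.3]
finger_gap: 13.8
finger_force: 20.0
```

Call:
carry_out:
  slide:
    - [0,0,0]
    - [0,0,0]
    - [0,0,0]
    - [0,0,0]
    - [0,0,0]
    - [0,0,0]
    - [0,0,0]
    - [0,0,0]
    - [0,0,0]
    - [0,0,0]
  dr:
    - [0,0,0]
    - [0,0,0]
    - [0,0,0]
    - [0,0,0]
    - [0,0,0]
    - [0,0,0]
    - [0,0,0]
    - [0,0,0]
    - [0,0,0]
    - [0,0,0]
  gripper: [20,30,40,50,60,70,80,80,80,80]

```text
clock: 21.13
eef_pos: [647.5, -212.6, 153.9]
eef_rot: [3.142, 0.0, 0.656]
wrist_force: [0.0, -0.0, -0.1]
finger_gap: 73.7
finger_force: 0.0
```

Call:
carry_out:
  slide:
    - [0,0,0.05]
    - [0,0,0.15]
    - [0,0,0.25]
    - [0,0,0.4]
    - [0,0,0.5]
    - [0,0,0.6]
    - [0,0,0.7]
    - [0,0,0.7]
    - [0,0,0.7]
  dr:
    - [0,0,0]
    - [0,0,0]
    - [0,0,0]
    - [0,0,0]
    - [0,0,0]
    - [0,0,0]
    - [0,0,0]
    - [0,0,0]
    - [0,0,0]
  gripper: [80,80,80,80,80,80,80,80,80]

```text
clock: 21.88
eef_pos: [647.6, -212.6, 331.1]
eef_rot: [3.139, -0.002, 0.656]
wrist_force: [0.2, 0.4, -0.8]
finger_gap: 75.7
finger_force: 0.0
```

```bash
python3 - <<'E'
from cell import *
import cv2,numpy as np
s=camera("scene")[:,:,::-1].copy()
cv2.imwrite("pics/c8.png",cv2.resize(s[100:310,190:480],None,fx=2.7,fy=2.7,interpolation=cv2.INTER_CUBIC))
E
```

```text
(no output)
```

View pics/c8.png

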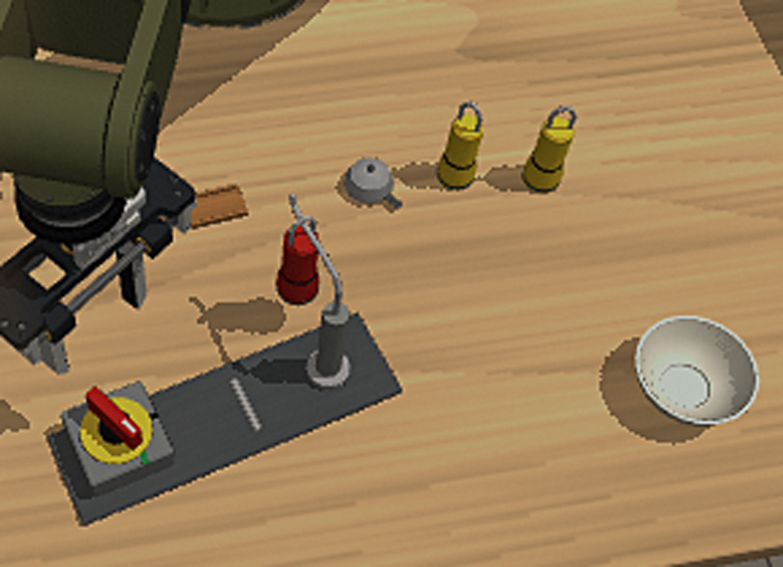

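The handle now points at the green mark (on), the torch hangs, and the bowl and bell look untouched. I'll hand it in.

```bash
python3 -c "
from cell import *
print(sign_off())"
```

```text
the job is handed in; nothing more can be done
None
```

The job is handed in: the red torch hangs still by its loop on the sprung hook and the handle is turned to on. The last picture shows the bowl and bell in place, but the arm hid most of the shoehorn. No verdict came back.

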